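# Open the worn gate valve one true turn, then the lever valve

## Task

Set the cooling water on the welding bench: open the gate valve by one full turn of its stem, turning the handwheel anticlockwise (seen from above). The wheel is worn and first turns freely on the stem, so take up that slack before you count: it is the black pointer on the white disc that must go round once and come back to where it started. Then swing the blue lever valve fully open, in line with the pipe, let go, and leave the things lying about where they are.

Things in the scene. Friction and masses are not known exactly. Their poses are not given: they have to be found in the camera images.
- manifold: Pipe manifold fixed to the bench: grey base plate 130 x 460 mm, 8 mm thick, copper pipe 32 mm thick along the plate's y axis, pipe axis 55 mm above the bench. Origin: centre of the plate's underside; z up. The gate valve with the red handwheel stands at y = -120 mm, the lever valve at y = +120 mm. Under the wheel the brass bonnet is at most 32 mm thick between 98 and 126 mm above the bench, 20 mm thick above that, and 60 mm thick below.
- wheel_center (a point): Point on the handwheel's upright axis, in the middle plane of rim and spokes, 164 mm above the bench. Wheel: rim radius 85 mm to the middle of its 15 mm thick round bar, hub 36 mm across, three round spokes 12 mm thick, 120 degrees apart, open between them. Over the hub a white disc 48 mm across, 182 to 188 mm above the bench, fixed to the stem, with a black pointer on it (reaching 190 mm).
- yellow_spoke (a point): Point in the middle of the one yellow spoke (the other two are red), 52 mm from the wheel's axis; turns with the wheel. Its x axis points outward along the spoke.
- stem (a joint): Angle of the valve stem and its pointer disc, rad: 0 = shut (black pointer across the pipe, along the manifold's +x), growing anticlockwise from above as the valve opens, no upper stop in reach. It is stiff, about 0.4 N m (7 N at 52 mm), and stays where it is left. It starts at 0.
- handwheel (a joint): Angle of the handwheel relative to the stem (the free play), rad, between stops at 0 and 1.0; grows anticlockwise, turns almost freely (0.03 N m). Only against the stop at 1.0 does the wheel carry the stem anticlockwise. At stem 0 and play 0 the yellow spoke lies along the manifold's +x; the wheel's angle is stem + play. It starts between 0 and 0.5.
- lever (a joint): Angle of the blue lever, rad: 0 = shut, lever across the pipe along the manifold's +x (starts within 0.12 of this); grows anticlockwise from above; 1.571 = fully open, at its stop, lever along the manifold's +y, in line with the pipe and pointing away from the wheel. Stiff, about 0.35 N m; stays where it is left.
- lever_pivot (a point): Point on the lever's upright axis, at the height of the lever's middle, 120 mm above the bench.
- lever_grip (a point): Middle of the lever's blue sleeve, 90 mm from the pivot, sleeve 85 mm long, 24 mm wide, 16 mm high (from 48 to 132 mm out); its x axis points outward along the lever.
- pan: Bystander: loose steel saucepan, 150 mm across, 70 mm high, handle 135 mm long; origin at the centre of its underside.
- hammer: Bystander: loose hammer 260 mm long, lying on the bench.
- angle: Bystander: loose offcut of angle steel, 180 mm long, 40 x 40 mm; origin under its centre.
- brush: Bystander: loose brush 200 mm long, lying on the bench.

How it is judged (in metres and radians):
On the way, in this order (a step that is already met when the one before it is completed fails the run):
1. the stem has been opened one full turn (within 0.25 rad) with the lever valve still shut (value of joint stem between 6.033 and 6.533 rad and value of joint lever below 0.3 rad), for 0.3 s.
2. the lever valve is fully open (value of joint lever above 1.42 rad), for 0.2 s.
At the end, for the whole second after the job is handed in: The stem stands one full turn open (6.283 rad within 0.25), the lever valve is open (over 1.42 rad) (value of joint stem between 6.033 and 6.533 rad and value of joint lever above 1.42 rad); the robot touches nothing.
It fails at once if a bystander is moved by more than 30 mm (distance of any of pan, hammer, angle, brush from where it was at the start of the episode above 0.03 m).
It also fails if it takes over 70 s, if anything falls off the work surface, if the arm or the gripper's body presses on something with over 40 N, if the wrist force passes 120 N, or if a joint passes its speed limit or range.

## Robot

A 7-joint arm with a two-finger parallel gripper is mounted at the origin on the work surface. World frame = base frame: x ahead of the robot, y to its left, z up, the work surface at z = 0. Lengths are in mm, angles in degrees, forces in N, time in s.
With the tool pointing down it reaches from about 425 to 950 mm from the base axis. Payload 16.7 kg.
Tool frame: the origin (TCP) lies on the centre line of the jaws, within the pads' length; the fingertips stand 8 mm ahead of it and the grasp point (between the pads) lies 11 mm behind it; z points along the fingers, y is the direction in which the jaws open and shut (so a half turn about z gives the same grasp; the last joint's range is limited). The gripper opens to 94 mm and grips with 3 to 60 N. Pads are 16 mm wide; open, the fingers measure 119 mm over their backs; the gripper's body (75 mm by 177 mm) begins 78 mm behind the grasp point.
Start: joints at [-85.285, 24.414, 4.234, 92.017, -1.954, 63.644, -3.845], TCP at [155.075, 656.907, 213.467] pointing down, gripper open.
Joint ranges: [-163.25, 163.25], [-28.42, 122.38], [-70.27, 78.77], [12.13, 141.07], [-58.53, 238.53], [9.26, 117.41], [-156.51, 156.51]. Speed limits (degrees/s): [108.29, 108.29, 136.94, 136.94, 172.46, 172.46, 172.46].

## Interface

Orientations are given as [roll, pitch, yaw] about the fixed x, y, z axes, in that order (R = Rz(yaw) Ry(pitch) Rx(roll)).
In Python, from station import robot gives the robot as it stands.
- The arm moves only by the tool servo_tool, never from a script. Its argument "deltas" is a list of rows, each a list of 3 entries, a list of its own where there are three numbers: the shift along the tool's x, y, z in m, then the turn about the tool's z in rad, then the gripper command: -1 is shut, 1 is fully open, values between are in proportion. In form: [[[tx, ty, tz], yaw, gripper], ...]. A call has 1 to 5 rows; each row is the pose to reach, as a shift and turn from the pose commanded when the call began, along the tool's axes at that moment; what a row does not reach only later rows make up. A row lasts 1/12 s, in which the tool goes at most 41.7 mm and 7.16 degrees, less where a joint would pass 70% of its speed; a pose out of reach is approached as far as the arm can. A call with a gripper value outside its range is refused whole. The fingers move at their own pace and stop on an object; "squeeze" is the grip in N (left out, the last holds). Time passes only in rows, so rows that repeat a pose let the fingers close. It gives the time, the measured TCP pose, the force and the opening at its end, in the units of the state.
- robot.observe(): the state, without advancing time (a new reading comes with each control period).
- robot.get_image(name): name is "scene" or "top" or "wrist"; returns a dict with "pixels" (400x640x3 uint8, red, green, blue), "mtx" (3x3 intrinsics, pixels), "world_from_camera" (4x4, takes a point from camera to world coordinates). Camera axes: x right, y up, looking along -z (the intrinsics and any distortion apply to the point x, -y, -z); pixel columns grow to the right and rows downward; lengths in mm; the calibration is good to about 2 mm. A picture is of the moment at which its call begins. There is no depth.
- robot.sign_off(): hands the job in, once; it reports no verdict.
The state is a dict: "t": time; "joint_positions": joint angles; "joint_vel": joint speeds; "tau": joint torques, N m; "tool_pos": TCP position; "tcp_rot": TCP orientation; "wrist_force": force on the tool from outside, world axes, zero at the start; "torque": the same for the moment, N m; "opening": finger opening in mm.
Only numpy, scipy, OpenCV 4.12 (cv2) and the standard library are available. Lean on these libraries where they do the work, as an engineer would, in place of code of your own. Each camera call takes 0.05 s, during which the arm holds its last target. There are 200 camera calls.

## Working session

There is one attempt and no reset: what is moved stays moved. The work goes in short steps, Python scripts to look and compute and a tool call to move; the robot and the scene stay as the last step left them, time stands still between calls to the robot, and variables do not carry over. Pictures are saved under pics/ and viewed, about 8 in all and at most 12, crops included, and the job is handed in when it is done.

Besides the shell and the picture viewer there is one more tool, called as name(argument=value, ...), one argument or row to a line, values as JSON. servo_tool: Moves the arm, as the interface text tells. Its arguments: {"type":"object","properties":{"deltas":{"type":"array","items":{"type":"array"}},"squeeze":{"type":"number"}},"required":["deltas"]}

```bash
ls; mkdir -p pics
python3 - <<'E'
from station import robot
import cv2,numpy as np
s=robot.observe()
for k,v in s.items(): print(k,np.round(v,3))
for n in("top","scene"):
    d=robot.get_image(n); cv2.imwrite(f"pics/{n}0.png",d["pixels"][:,:,::-1]); print(n,np.round(d["mtx"],1).tolist(),np.round(d["world_from_camera"],3).tolist(),[k for k in d])
    np.savez(f"{n}0.npz",**{k:d[k] for k in("pixels","mtx","world_from_camera")})
E
```

```text
pics
t 0.0
joint_positions [-85.283  24.449   4.232  92.054  -1.953  63.643  -3.841]
joint_vel [ 0.01   0.047 -0.032  0.079  0.025 -0.099  0.068]
tau [ 3.0000e-03 -9.3584e+01  3.6670e+00 -4.5418e+01 -4.9000e-02  2.0000e-02
  0.0000e+00]
tool_pos [155.024 656.495 212.767]
tcp_rot [-1.79926e+02  6.00000e-03  1.66718e+02]
wrist_force [-0.191  0.203 -0.738]
torque [ 0.013 -0.038 -0.003]
opening 93.645
top [[477.5, 0.0, 323.5], [0.0, 477.5, 193.3], [0.0, 0.0, 1.0]] [[-0.021, 0.986, -0.163, 409.903], [-1.0, -0.022, -0.002, 11.199], [-0.006, 0.163, 0.987, 1515.686], [0.0, 0.0, 0.0, 1.0]] ['pixels', 'mtx', 'world_from_camera']
scene [[423.6, 0.0, 320.5], [0.0, 423.6, 198.9], [0.0, 0.0, 1.0]] [[-0.471, -0.752, 0.461, 1207.143], [0.882, -0.41, 0.232, 317.017], [0.014, 0.516, 0.857, 1152.953], [0.0, 0.0, 0.0, 1.0]] ['pixels', 'mtx', 'world_from_camera']
```

View pics/top0.png

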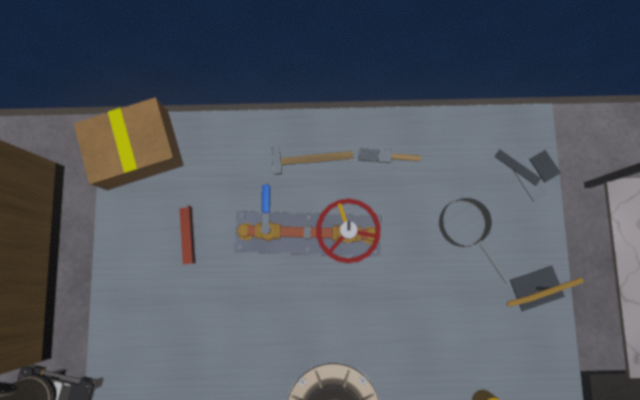

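View pics/scene0.png

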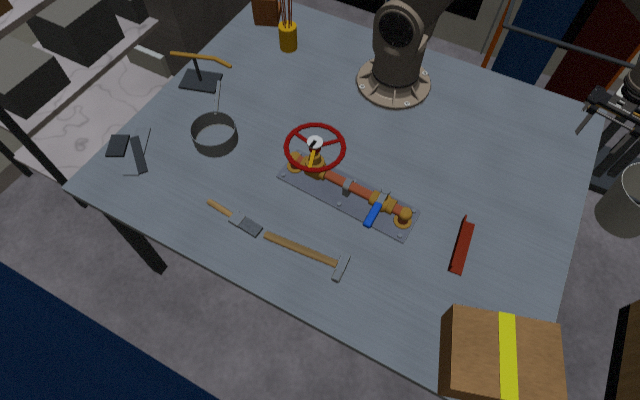

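The top view shows the wheel at about (348,231), the yellow spoke at (344,215), the lever sleeve at (266,198) and its pivot at about (265,230). The hammer (315,158) and brush (390,156) lie beyond them. The manifold's +y points left in the image (world +y) and its +x points up (world +x). Next I measure.

```bash
cat > h.py <<'E'
import cv2,numpy as np
def ray(d,u,v):
    K=d["mtx"];T=d["world_from_camera"]
    q=np.linalg.inv(K)@[u,v,1]; r=T[:3,:3]@[q[0],-q[1],-q[2]]
    return T[:3,3],r
def onz(d,u,v,z):
    o,r=ray(d,u,v); return o+r*(z-o[2])/r[2]
def masks(p):
    h=cv2.cvtColor(p,cv2.COLOR_RGB2HSV); H,S,V=cv2.split(h)
    return dict(red=((H<6)|(H>172))&(S>150)&(V>60),yel=(H>18)&(H<30)&(S>180)&(V>120),
      blue=(H>105)&(H<122)&(S>150)&(V>110),white=(S<40)&(V>190))
def pts(d,name,z,box):
    m=masks(d["pixels"])[name]; ys,xs=np.nonzero(m); u0,v0,u1,v1=box
    k=(xs>=u0)&(xs<u1)&(ys>=v0)&(ys<v1)
    return np.array([onz(d,x,y,z)[:2] for x,y in zip(xs[k],ys[k])]).reshape(-1,2)
def circ(P):  # robust circle of known R=85 on rim pts
    from scipy.optimize import least_squares
    c=(P.max(0)+P.min(0))/2
    return least_squares(lambda c:np.linalg.norm(P-c,axis=1)-85,c,loss="soft_l1",f_scale=4).x
E
python3 - <<'E'
from h import *
B=dict(top=dict(w=(305,190,390,270),l=(250,175,285,230)),scene=dict(w=(275,115,355,180),l=(355,195,395,235)))
for n in B:
    d=dict(np.load(n+"0.npz"))
    P=pts(d,"red",164,B[n]["w"]); c=circ(P); print(n,"wheel",c,len(P))
    Y=pts(d,"yel",164,B[n]["w"]); m=Y.mean(0)-c; print(" yel",Y.mean(0),np.linalg.norm(m),np.degrees(np.arctan2(m[1],m[0])),len(Y))
    W=pts(d,"white",188,B[n]["w"]); print(" white",W.mean(0),len(W))
    L=pts(d,"blue",128,B[n]["l"]); mu=L.mean(0); u,s,v=np.linalg.svd(L-mu); print(" lever",mu,np.degrees(np.arctan2(v[0][1],v[0][0])),len(L),np.ptp((L-mu)@v[0]))
# plate mask corners top: print crop
d=dict(np.load("top0.npz")); p=d["pixels"]
a=cv2.resize(p[170:280,220:400],None,fx=4.4,fy=4.4,interpolation=cv2.INTER_CUBIC)
cv2.imwrite("pics/crop_top.png",np.clip(a[:,:,::-1].astype(float)*1.5,0,255))
E
```

```text
top wheel [527.45033434 -51.46254879] 607
 yel [578.78980963 -35.53187716] 53.754330264258215 17.239149609998332 36
 white [520.92081834 -51.95745291] 21
 lever [628.32709633 185.97070358] 179.88985719154957 162 77.61395927646353
scene wheel [525.50765563 -51.62136572] 805
 yel [567.0290983  -38.99764167] 43.39802541164935 16.910794521514934 66
 white [nan nan] 0
 lever [630.04714156 187.72450928] -1.0436377023809582 203 82.32357613301232<stdin>:7: RuntimeWarning: Mean of empty slice.
  ret = um.true_divide(
[ WARN:0@0.670] global loadsave.cpp:1063 imwrite_ Unsupported depth image for selected encoder is fallbacked to CV_8U.
```

View pics/crop_top.png

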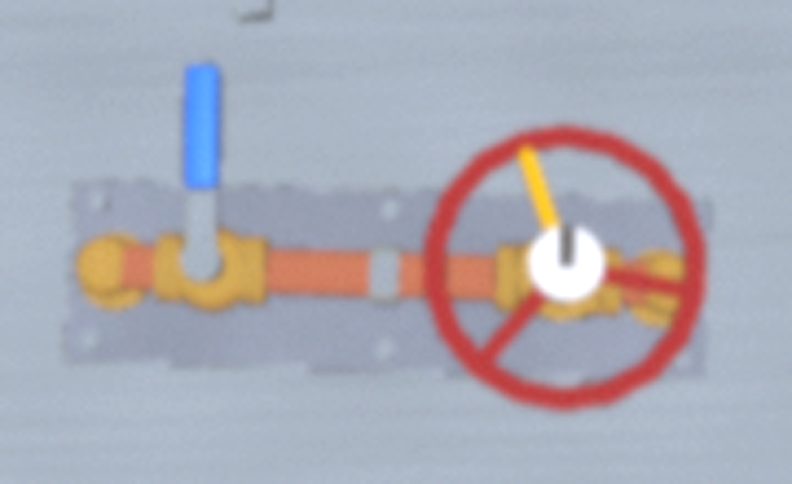

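The crop shows the pointer along manifold +x, the yellow spoke about 17° anticlockwise of world x, and the lever along +x.

| Quantity | Value |
|---|---|
| Wheel centre | about (526.5, -51.5) |
| Lever pivot | about (539, 187) |
| Manifold yaw | about -3° |
| Play at start | about 0.35 rad |

I will push a spoke with shut fingers on a 52 mm circle at fixed orientation. First I lift, shut the gripper and square up to yaw 180.

servo_tool(
  deltas=[
    [[0, 0, -0.03], -0.11, -1],
    [[0, 0, -0.06], -0.2, -1],
    [[0, 0, -0.08], -0.232, -1],
    [[0, 0, -0.08], -0.232, -1],
  ],
  squeeze=20,
)

```text
t: 0.43
tool_pos: [155.5, 658.4, 298.0]
tcp_rot: [179.7, 0.0, -179.9]
wrist_force: [0.6, 0.1, 0.3]
opening: 70.6
```

servo_tool(
  deltas=[
    [[-0.028, -0.026, 0], 0, -1],
    [[-0.056, -0.052, 0], 0, -1],
    [[-0.084, -0.078, 0], 0, -1],
    [[-0.112, -0.104, 0], 0, -1],
    [[-0.14, -0.13, 0], 0, -1],
  ],
)

```text
t: 0.85
tool_pos: [296.1, 525.2, 292.9]
tcp_rot: [-180.0, -0.0, 180.0]
wrist_force: [0.7, 0.6, -0.5]
opening: 37.5
```

Run:
```python
import numpy as np
r=.052
for a in range(-43,397,40):
    P=lambda t:np.array([-r*np.cos(np.radians(t)),r*np.sin(np.radians(t))])
    print(a,a+40,[[[*np.round(P(a+8*k)-P(a),4).tolist(),0],0,-1] for k in range(1,6)])
```

```text
-43 -3 [[[-0.0046, 0.0056, 0], 0, -1], [[-0.0083, 0.0119, 0], 0, -1], [[-0.0111, 0.0185, 0], 0, -1], [[-0.013, 0.0255, 0], 0, -1], [[-0.0139, 0.0327, 0], 0, -1]]
-3 37 [[[0.0001, 0.0073, 0], 0, -1], [[0.0013, 0.0144, 0], 0, -1], [[0.0034, 0.0214, 0], 0, -1], [[0.0064, 0.0279, 0], 0, -1], [[0.0104, 0.034, 0], 0, -1]]
37 77 [[[0.0048, 0.0055, 0], 0, -1], [[0.0102, 0.0102, 0], 0, -1], [[0.0163, 0.0142, 0], 0, -1], [[0.0229, 0.0173, 0], 0, -1], [[0.0298, 0.0194, 0], 0, -1]]
77 117 [[[0.0072, 0.0011, 0], 0, -1], [[0.0144, 0.0013, 0], 0, -1], [[0.0216, 0.0004, 0], 0, -1], [[0.0286, -0.0015, 0], 0, -1], [[0.0353, -0.0043, 0], 0, -1]]
117 157 [[[0.0062, -0.0037, 0], 0, -1], [[0.0119, -0.0083, 0], 0, -1], [[0.0168, -0.0136, 0], 0, -1], [[0.021, -0.0196, 0], 0, -1], [[0.0243, -0.026, 0], 0, -1]]
157 197 [[[0.0024, -0.0069, 0], 0, -1], [[0.0037, -0.014, 0], 0, -1], [[0.0041, -0.0212, 0], 0, -1], [[0.0035, -0.0285, 0], 0, -1], [[0.0019, -0.0355, 0], 0, -1]]
197 237 [[[-0.0026, -0.0068, 0], 0, -1], [[-0.0061, -0.0131, 0], 0, -1], [[-0.0105, -0.0189, 0], 0, -1], [[-0.0156, -0.024, 0], 0, -1], [[-0.0214, -0.0284, 0], 0, -1]]
237 277 [[[-0.0063, -0.0035, 0], 0, -1], [[-0.0131, -0.0061, 0], 0, -1], [[-0.0202, -0.0077, 0], 0, -1], [[-0.0274, -0.0084, 0], 0, -1], [[-0.0347, -0.008, 0], 0, -1]]
277 317 [[[-0.0071, 0.0014, 0], 0, -1], [[-0.014, 0.0037, 0], 0, -1], [[-0.0204, 0.007, 0], 0, -1], [[-0.0264, 0.0112, 0], 0, -1], [[-0.0317, 0.0161, 0], 0, -1]]
317 357 [[[-0.0046, 0.0056, 0], 0, -1], [[-0.0083, 0.0119, 0], 0, -1], [[-0.0111, 0.0185, 0], 0, -1], [[-0.013, 0.0255, 0], 0, -1], [[-0.0139, 0.0327, 0], 0, -1]]
357 397 [[[0.0001, 0.0073, 0], 0, -1], [[0.0013, 0.0144, 0], 0, -1], [[0.0034, 0.0214, 0], 0, -1], [[0.0064, 0.0279, 0], 0, -1], [[0.0104, 0.034, 0], 0, -1]]
```

servo_tool(
  deltas=[
    [[-0.028, -0.026, 0], 0, -1],
    [[-0.056, -0.052, 0], 0, -1],
    [[-0.084, -0.078, 0], 0, -1],
    [[-0.112, -0.104, 0], 0, -1],
    [[-0.14, -0.13, 0], 0, -1],
  ],
)

```text
t: 1.27
tool_pos: [436.1, 395.2, 293.1]
tcp_rot: [-180.0, -0.0, 180.0]
wrist_force: [1.4, 0.2, 0.4]
opening: 3.8
```

servo_tool(
  deltas=[
    [[-0.015, -0.035, 0], 0, -1],
    [[-0.03, -0.07, 0], 0, -1],
    [[-0.045, -0.105, 0], 0, -1],
    [[-0.06, -0.14, 0], 0, -1],
    [[-0.07, -0.175, 0], 0, -1],
  ],
)

```text
t: 1.68
tool_pos: [505.8, 219.9, 292.9]
tcp_rot: [-180.0, -0.0, 179.9]
wrist_force: [1.4, 0.1, -1.3]
opening: 0.4
```

servo_tool(
  deltas=[
    [[-0.005, -0.035, 0], 0, -1],
    [[-0.01, -0.07, 0], 0, -1],
    [[-0.015, -0.105, 0], 0, -1],
    [[-0.02, -0.14, 0], 0, -1],
    [[-0.03, -0.175, 0], 0, -1],
  ],
)

```text
t: 2.1
tool_pos: [534.4, 45.2, 293.2]
tcp_rot: [180.0, -0.0, 180.0]
wrist_force: [2.0, 0.4, -0.2]
opening: 0.5
```

servo_tool(
  deltas=[
    [[-0.008, -0.033, 0], 0, -1],
    [[-0.016, -0.066, 0], 0, -1],
    [[-0.024, -0.099, 0], 0, -1],
    [[-0.03, -0.132, 0], 0, -1],
    [[-0.03, -0.132, 0], 0, -1],
  ],
)

```text
t: 2.52
tool_pos: [565.0, -91.8, 293.2]
tcp_rot: [-179.9, -0.0, 179.6]
wrist_force: [-0.8, -0.3, 0.1]
opening: 0.5
```

Run:
```python
from station import robot
import numpy as np
from h import *
s=robot.observe(); print(s["tool_pos"],s["tcp_rot"],s["joint_positions"])
ims=[]
for n in("wrist","scene"):
    d=robot.get_image(n); ims.append(d["pixels"])
    np.savez(f"{n}1.npz",**{k:d[k] for k in("pixels","mtx","world_from_camera")})
cv2.imwrite("pics/b.png",cv2.resize(np.hstack([ims[0],ims[1][:,150:500]])[:,:,::-1],(792,320)))
```

```text
[564.96625811 -91.84394629 293.20034285] [-1.79860999e+02 -8.30599228e-03  1.79585977e+02] [-23.53273612  11.89914711  31.09673915 101.2624653   -6.41732191
  68.62407224  98.94908469]
```

View pics/b.png

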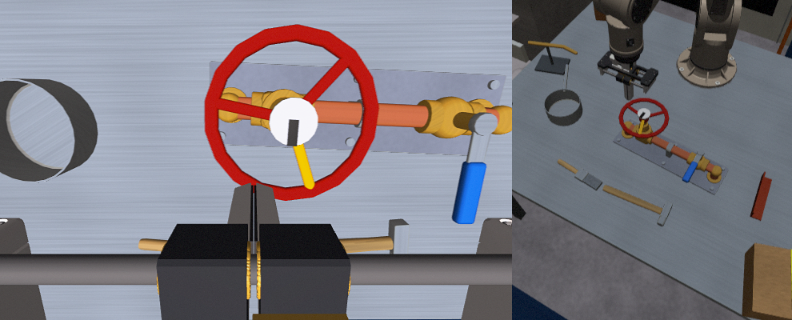

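The wrist view shows the shut fingers at (253,190), the wheel centre at (293,120) and the pointer pointing down (+x). The yellow spoke is at (305,165). I refine the centre with this closer view.

```bash
cat >> h.py <<'E'
def look(robot,tag=None,n="wrist",box=(0,0,640,400)):
    d=robot.get_image(n) if robot else dict(np.load("wrist1.npz"))
    P=pts(d,"red",164,box); c=circ(P)
    P=P[abs(np.linalg.norm(P-c,axis=1)-85)<12]; c=circ(P)
    Y=pts(d,"yel",164,box); Y=Y[np.linalg.norm(Y-c,axis=1)<80]; m=Y.mean(0)-c
    L=pts(d,"blue",128,(0,0,640,400)); mu=L.mean(0); v=np.linalg.svd(L-mu,full_matrices=False)[2][0]
    # pointer: dark px within 21 mm of the centre on the disc plane
    p=d["pixels"].max(2); ys,xs=np.nonzero(p<100)
    D=np.array([onz(d,x,y,189)[:2] for x,y in zip(xs,ys)]); D=D[np.linalg.norm(D-c,axis=1)<21]
    q=D.mean(0)-c if len(D) else [0,0]
    print("c",c.round(1),"yel",np.degrees(np.arctan2(m[1],m[0])).round(1),len(Y),"ptr",np.degrees(np.arctan2(q[1],q[0])).round(1),np.linalg.norm(q).round(1),len(D),"lever",mu.round(1),np.degrees(np.arctan2(v[1],v[0])).round(1),len(L))
    return d
E
python3 - <<'E'
from h import *
look(None)
from station import robot
s=robot.observe(); print(s["tool_pos"],s["t"])
E
```

```text
c [527.9 -52. ] yel -58.2 1754 ptr -4.0 9.0 332 lever [627.6 183.5] -0.3 1872
[564.87824227 -86.34651309 292.88147249] 2.6167
```

servo_tool(
  deltas=[
    [[0, 0, 0.035], 0, -1],
    [[0, 0, 0.07], 0, -1],
    [[0, 0, 0.105], 0, -1],
    [[0, 0, 0.13], 0, -1],
    [[0, 0, 0.145], 0, -1],
  ],
)

```text
t: 3.03
tool_pos: [563.5, -83.2, 145.2]
tcp_rot: [180.0, -0.2, -179.9]
wrist_force: [0.0, 1.1, 0.8]
opening: 0.5
```

servo_tool(
  deltas=[
    [[-0.0046, 0.0056, 0], 0, -1],
    [[-0.0083, 0.0119, 0], 0, -1],
    [[-0.0111, 0.0185, 0], 0, -1],
    [[-0.013, 0.0255, 0], 0, -1],
    [[-0.0139, 0.0327, 0], 0, -1],
  ],
)

```text
t: 3.45
tool_pos: [580.0, -51.2, 149.6]
tcp_rot: [180.0, 0.1, -180.0]
wrist_force: [-0.7, -0.9, -0.1]
opening: 0.5
```

servo_tool(
  deltas=[
    [[0.0001, 0.0073, 0], 0, -1],
    [[0.0013, 0.0144, 0], 0, -1],
    [[0.0034, 0.0214, 0], 0, -1],
    [[0.0064, 0.0279, 0], 0, -1],
    [[0.0104, 0.034, 0], 0, -1],
  ],
)

```text
t: 3.87
tool_pos: [568.9, -18.7, 148.7]
tcp_rot: [-179.9, 0.1, 180.0]
wrist_force: [4.4, -10.3, -0.9]
opening: 0.2
```

servo_tool(
  deltas=[
    [[0.0048, 0.0055, 0], 0, -1],
    [[0.0102, 0.0102, 0], 0, -1],
    [[0.0163, 0.0142, 0], 0, -1],
    [[0.0229, 0.0173, 0], 0, -1],
    [[0.0298, 0.0194, 0], 0, -1],
  ],
)

```text
t: 4.28
tool_pos: [539.9, 0.8, 149.2]
tcp_rot: [-180.0, 0.2, 180.0]
wrist_force: [8.7, -5.8, -2.2]
opening: 0.5
```

servo_tool(
  deltas=[
    [[0.0072, 0.0011, 0], 0, -1],
    [[0.0144, 0.0013, 0], 0, -1],
    [[0.0216, 0.0004, 0], 0, -1],
    [[0.0286, -0.0015, 0], 0, -1],
    [[0.0353, -0.0043, 0], 0, -1],
  ],
)

```text
t: 4.7
tool_pos: [505.4, -2.5, 149.5]
tcp_rot: [180.0, 0.3, -180.0]
wrist_force: [11.3, 2.1, 0.4]
opening: 0.4
```

Run:
```python
from station import robot
from h import *
d=look(robot); cv2.imwrite("pics/c.png",d["pixels"][:,:,::-1]); s=robot.observe(); print(s["tool_pos"],s["wrist_force"],s["joint_positions"])
```

```text
c [527.8 -53. ] yel 152.6 6801 ptr 87.8 6.0 3669 lever [605.5 170. ] -0.1 119
[503.76281106  -3.01082919 149.3055052 ] [4.66942287 4.07528057 3.2579615 ] [-31.19016705  13.47279809  28.03247331 118.84530793  -8.35262473
  49.32531347  91.6316384 ]
```

View pics/c.png

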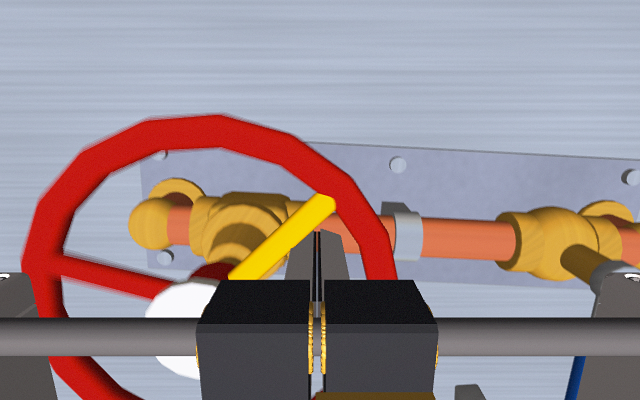

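The finger pushes against the yellow spoke, which is now at about 135° (tip at pixel (325,203)). I continue the orbit.

servo_tool(
  deltas=[
    [[0.0062, -0.0037, 0], 0, -1],
    [[0.0119, -0.0083, 0], 0, -1],
    [[0.0168, -0.0136, 0], 0, -1],
    [[0.021, -0.0196, 0], 0, -1],
    [[0.0243, -0.026, 0], 0, -1],
  ],
)

```text
t: 5.17
tool_pos: [480.5, -27.9, 149.3]
tcp_rot: [179.9, 0.2, -179.9]
wrist_force: [5.9, 6.8, 1.8]
opening: 0.6
```

servo_tool(
  deltas=[
    [[0.0024, -0.0069, 0], 0, -1],
    [[0.0037, -0.014, 0], 0, -1],
    [[0.0041, -0.0212, 0], 0, -1],
    [[0.0035, -0.0285, 0], 0, -1],
    [[0.0019, -0.0355, 0], 0, -1],
  ],
)

```text
t: 5.58
tool_pos: [477.6, -62.8, 148.9]
tcp_rot: [179.9, 0.1, -179.9]
wrist_force: [0.1, 11.9, 1.4]
opening: 0.4
```

servo_tool(
  deltas=[
    [[-0.0026, -0.0068, 0], 0, -1],
    [[-0.0061, -0.0131, 0], 0, -1],
    [[-0.0105, -0.0189, 0], 0, -1],
    [[-0.0156, -0.024, 0], 0, -1],
    [[-0.0214, -0.0284, 0], 0, -1],
  ],
)

```text
t: 6.0
tool_pos: [497.6, -91.6, 148.2]
tcp_rot: [179.9, -0.1, -179.9]
wrist_force: [-6.7, 8.2, 2.2]
opening: 0.3
```

servo_tool(
  deltas=[
    [[-0.0063, -0.0035, 0], 0, -1],
    [[-0.0131, -0.0061, 0], 0, -1],
    [[-0.0202, -0.0077, 0], 0, -1],
    [[-0.0274, -0.0084, 0], 0, -1],
    [[-0.0347, -0.008, 0], 0, -1],
  ],
)

```text
t: 6.42
tool_pos: [530.5, -100.2, 147.5]
tcp_rot: [179.9, -0.3, -180.0]
wrist_force: [-15.5, 2.2, 1.8]
opening: 0.8
```

servo_tool(
  deltas=[
    [[-0.0071, 0.0014, 0], 0, -1],
    [[-0.014, 0.0037, 0], 0, -1],
    [[-0.0204, 0.007, 0], 0, -1],
    [[-0.0264, 0.0112, 0], 0, -1],
    [[-0.0317, 0.0161, 0], 0, -1],
  ],
)

```text
t: 6.83
tool_pos: [562.9, -85.7, 147.7]
tcp_rot: [-180.0, -0.3, 179.9]
wrist_force: [-9.0, -7.1, 0.8]
opening: 0.3
```

servo_tool(
  deltas=[
    [[-0.0046, 0.0056, 0], 0, -1],
    [[-0.0083, 0.0119, 0], 0, -1],
    [[-0.0111, 0.0185, 0], 0, -1],
    [[-0.013, 0.0255, 0], 0, -1],
    [[-0.0139, 0.0327, 0], 0, -1],
  ],
)

```text
t: 7.25
tool_pos: [577.8, -54.2, 148.1]
tcp_rot: [-179.9, -0.1, 179.9]
wrist_force: [-2.8, -12.5, -0.3]
opening: 0.3
```

Run:
```python
from station import robot
from h import *
s=robot.observe(); print(s["tool_pos"],s["wrist_force"])
a=robot.get_image("scene");b=robot.get_image("top")
for n,d in(("scene",a),("top",b)): np.savez(f"{n}2.npz",**{k:d[k] for k in("pixels","mtx","world_from_camera")})
cv2.imwrite("pics/d.png",np.hstack([cv2.resize(a["pixels"][100:200,255:375],None,fx=3.3,fy=3.3,interpolation=2),cv2.resize(b["pixels"][180:280,290:410],None,fx=3.3,fy=3.3,interpolation=2)])[:,:,::-1])
```

```text
[577.81372237 -54.22274535 148.14381953] [ -2.76988573 -12.50578158  -0.26233095]
```

View pics/d.png

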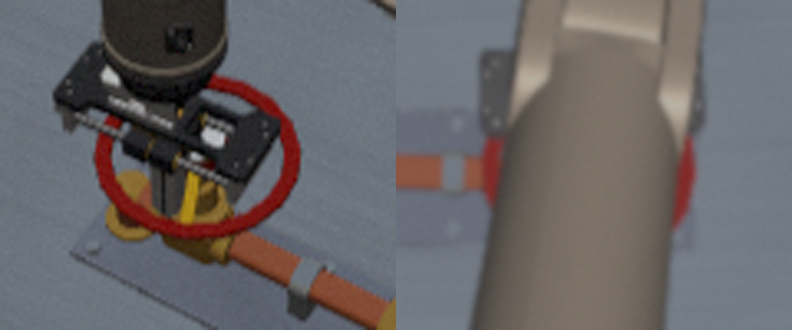

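Scene view: the finger is still behind the yellow spoke and pushing, while the top view is blocked by the arm. I advance 24° more, back off a little and lift to measure the pointer.

servo_tool(
  deltas=[
    [[0.0001, 0.0073, 0], 0, -1],
    [[0.0013, 0.0144, 0], 0, -1],
    [[0.0034, 0.0214, 0], 0, -1],
    [[0.0034, 0.0214, 0], 0, -1],
    [[0.0014, 0.0144, 0], 0, -1],
  ],
)

```text
t: 7.77
tool_pos: [577.5, -36.4, 148.6]
tcp_rot: [180.0, 0.0, -179.9]
wrist_force: [0.2, 0.3, 0.0]
opening: 0.2
```

servo_tool(
  deltas=[
    [[0, -0.005, 0.0], 0, -1],
    [[0, -0.005, -0.035], 0, -1],
    [[0, -0.005, -0.07], 0, -1],
    [[0, -0.005, -0.105], 0, -1],
    [[0, -0.005, -0.14], 0, -1],
  ],
)

```text
t: 8.18
tool_pos: [577.0, -43.8, 290.0]
tcp_rot: [-180.0, -0.0, 179.9]
wrist_force: [0.7, -0.2, -0.5]
opening: 0.4
```

```bash
sed -i 's/Y=Y\[np.linalg.norm(Y-c,axis=1)<80\]/r=np.linalg.norm(Y-c,axis=1); Y=Y[(r>45)\&(r<74)]/' h.py
python3 - <<'E'
from station import robot
from h import *
s=robot.observe(); print(s["tool_pos"],s["wrist_force"])
robot.get_image("top")
d=look(robot); cv2.imwrite("pics/e.png",d["pixels"][:,:,::-1])
E
```

```text
[577.02018307 -43.79310848 290.01666243] [ 0.72583881 -0.2372855  -0.51617703]
c [528.5 -52.9] yel -59.4 1058 ptr -8.7 10.0 304 lever [628.4 183.4] -0.4 1827
```

View pics/e.png

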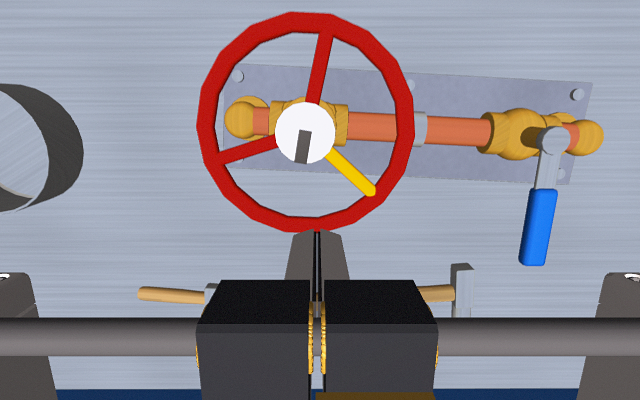

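The wrist view shows the pointer nearly down at (302,150), the yellow spoke tip at (372,190) and the lever untouched. The pointer is about 5° short of its start. I check the yellow spoke independently, leaving out the brass by colour, and the other two spokes.

Run:
```python
from h import *
e=cv2.imread("pics/e.png")[:,:,::-1]; d0=dict(np.load("wrist1.npz"))
from station import robot
d1=robot.get_image("wrist")
for d in(d0,d1):
    p=d["pixels"].astype(int); c=circ((lambda P,c:P[abs(np.linalg.norm(P-c,axis=1)-85)<12])(pts(d,"red",164,(0,0,640,400)),np.array([528,-52.5])))
    def ang(m,r0,r1,z=164):
        ys,xs=np.nonzero(m); P=np.array([onz(d,x,y,z)[:2] for x,y in zip(xs,ys)])-c; r=np.linalg.norm(P,axis=1); P=P[(r>r0)&(r<r1)]
        return np.degrees(np.arctan2(P[:,1],P[:,0]))
    a=ang((p[:,:,0]>200)&(p[:,:,1]>150)&(p[:,:,2]<60),45,74); print(c,"yel med",np.median(a),len(a))
    b=ang(masks(d["pixels"])["red"],35,70)%360; h=np.histogram(b,72,(0,360))[0]
    for lo in(90,210,90+120+60):
        q=b[(b>lo-40)&(b<lo+80)] if 0 else b
    print([(5*i,n) for i,n in enumerate(h) if n>20])
    # disc centre and pointer relative to it
    ys,xs=np.nonzero(p.min(2)>200); W=np.array([onz(d,x,y,188)[:2] for x,y in zip(xs,ys)]); W=W[np.linalg.norm(W-c,axis=1)<30]
    dc=(W.max(0)+W.min(0))/2
    ys,xs=np.nonzero(p.max(2)<100); D=np.array([onz(d,x,y,190)[:2] for x,y in zip(xs,ys)]); D=D[np.linalg.norm(D-dc,axis=1)<21]
    v=np.linalg.svd(D-D.mean(0),full_matrices=False)[2][0]; print("disc",dc,"ptr axis",np.degrees(np.arctan(v[1]/v[0])),len(D))
```

```text
[527.89813286 -52.04274034] yel med 15.152125820418 541
[(130, np.int64(177)), (135, np.int64(246)), (140, np.int64(179)), (250, np.int64(174)), (255, np.int64(229)), (260, np.int64(164))]
disc [527.28813683 -52.24746785] ptr axis -2.9464559182741543 330
[527.68650855 -52.79732462] yel med 43.96857807946269 666
[(160, np.int64(195)), (165, np.int64(269)), (170, np.int64(191)), (280, np.int64(168)), (285, np.int64(221)), (290, np.int64(152))]
disc [527.35268456 -53.15769467] ptr axis -11.51726463601574 314
```

By the red spokes the wheel stands 7 to 8° short (stem about 6.15, already in tolerance). I go back in and add about 7.5°.

servo_tool(
  deltas=[
    [[0, 0, 0.035], 0, -1],
    [[0, 0, 0.07], 0, -1],
    [[0, 0, 0.105], 0, -1],
    [[0, 0, 0.13], 0, -1],
    [[0, 0, 0.14], 0, -1],
  ],
)

```text
t: 8.75
tool_pos: [575.0, -43.3, 144.2]
tcp_rot: [-180.0, -0.3, 180.0]
wrist_force: [0.5, 1.4, -0.5]
opening: 0.7
```

servo_tool(
  deltas=[
    [[0.0005, 0.006, 0], 0, -1],
    [[0.002, 0.012, 0], 0, -1],
    [[0.0048, 0.0181, 0], 0, -1],
    [[0.0048, 0.0181, 0], 0, -1],
    [[0.0, 0.004, 0], 0, -1],
  ],
)

```text
t: 9.17
tool_pos: [578.5, -35.7, 150.3]
tcp_rot: [179.9, 0.1, -179.8]
wrist_force: [1.2, -0.6, 0.2]
opening: 0.3
```

servo_tool(
  deltas=[
    [[0, -0.004, 0.0], 0, -1],
    [[0, -0.004, -0.035], 0, -1],
    [[0, -0.004, -0.07], 0, -1],
    [[0, -0.004, -0.105], 0, -1],
    [[0, -0.004, -0.14], 0, -1],
  ],
)

```text
t: 9.58
tool_pos: [577.4, -42.9, 291.5]
tcp_rot: [180.0, 0.1, 180.0]
wrist_force: [1.0, -0.4, -0.4]
opening: 0.4
```

Run:
```python
from station import robot
from h import *
robot.get_image("top"); d=robot.get_image("wrist"); c=np.array([527.6,-52.6]); p=d["pixels"].astype(int)
P=pts(d,"red",164,(0,0,640,400))-c; r=np.linalg.norm(P,axis=1); a=np.degrees(np.arctan2(P[:,1],P[:,0]))[(r>35)&(r<70)]%360
print(np.median(a[a<225]),np.median(a[a>225]))
ys,xs=np.nonzero(p.max(2)<100); D=np.array([onz(d,x,y,190)[:2] for x,y in zip(xs,ys)]); D=D[np.linalg.norm(D-c,axis=1)<21]
v=np.linalg.svd(D-D.mean(0),full_matrices=False)[2][0]; print("ptr axis",np.degrees(np.arctan(v[1]/v[0])),robot.observe()["tool_pos"])
```

```text
173.63843165495214 293.939790405841
ptr axis -4.38675744523281 [579.93346767 -43.07668489 295.15431116]
```

The pointer is now at -4.4° against -2.9° at the start, so the stem is about 6.26. Now the lever: I approach its -y side at about (635, 148).

servo_tool(
  deltas=[
    [[-0.012, 0.038, 0], 0, -1],
    [[-0.024, 0.076, 0], 0, -1],
    [[-0.036, 0.114, 0], 0, -1],
    [[-0.048, 0.152, 0], 0, -1],
    [[-0.057, 0.19, 0], 0, -1],
  ],
)

```text
t: 10.1
tool_pos: [635.0, 149.3, 289.6]
tcp_rot: [180.0, 0.1, 180.0]
wrist_force: [0.4, 0.4, -0.1]
opening: 0.4
```

servo_tool(
  deltas=[
    [[0, 0, 0], 0, -1],
    [[0, 0, 0.036], 0, -1],
    [[0, 0, 0.072], 0, -1],
    [[0, 0, 0.108], 0, -1],
    [[0, 0, 0.14], 0, -1],
  ],
)

```text
t: 10.52
tool_pos: [634.2, 147.5, 147.6]
tcp_rot: [180.0, 0.0, -180.0]
wrist_force: [1.1, 0.1, -0.2]
opening: 0.6
```

servo_tool(
  deltas=[
    [[0, 0, 0.025], 0, -1],
    [[0, 0, 0.041], 0, -1],
    [[0, 0, 0.041], 0, -1],
  ],
)

```text
t: 10.77
tool_pos: [632.8, 147.1, 104.8]
tcp_rot: [-179.9, -0.2, -180.0]
wrist_force: [-0.2, -0.2, 0.4]
opening: 0.4
```

Run:
```python
import numpy as np
# finger centre path: at radius 95 along the lever, lagging by 22 mm on its clockwise side; lever angle world a
piv=np.array([540,187])
def F(a,lag=22,r=90):
    a=np.radians(a); return piv+r*np.array([np.cos(a),np.sin(a)])+lag*np.array([np.sin(a),-np.cos(a)])
prev=np.array([635.,147.])
for s in range(0,100,30):
    print(s,[ (np.array([-1,1])*(F(min(s+6*k,98))-prev)/1000).round(4).tolist() for k in range(1,6)],F(min(s+30,98)))
    prev=F(min(s+30,98))
from station import robot
o=robot.observe(); print(o["tool_pos"],o["wrist_force"])
```

```text
0 [[0.0032, 0.0275], [0.0024, 0.0372], [0.0026, 0.0469], [0.0038, 0.0565], [0.0061, 0.0659]] [628.94228634 212.94744112]
30 [[0.0032, 0.0092], [0.0073, 0.0179], [0.0124, 0.0262], [0.0182, 0.0339], [0.0249, 0.041]] [604.05255888 253.94228634]
60 [[0.0073, 0.0063], [0.0153, 0.0119], [0.0238, 0.0165], [0.0328, 0.0203], [0.0421, 0.0231]] [562. 277.]
90 [[0.0095, 0.0018], [0.0127, 0.0022], [0.0127, 0.0022], [0.0127, 0.0022], [0.0127, 0.0022]] [549.26031843 279.18593441]
[632.77317372 147.09750605 104.84865784] [-0.16763125 -0.21892235  0.35985443]
```

servo_tool(
  deltas=[
    [[0.001, 0.01, 0], 0, -1],
    [[0.003, 0.02, 0], 0, -1],
    [[0.0026, 0.033, 0], 0, -1],
    [[0.003, 0.05, 0], 0, -1],
    [[0.0061, 0.066, 0], 0, -1],
  ],
)

```text
t: 11.18
tool_pos: [629.1, 214.2, 109.3]
tcp_rot: [180.0, 0.1, 180.0]
wrist_force: [0.9, -5.7, 0.1]
opening: 0.5
```

servo_tool(
  deltas=[
    [[0.0032, 0.0092, 0], 0, -1],
    [[0.0073, 0.0179, 0], 0, -1],
    [[0.0124, 0.0262, 0], 0, -1],
    [[0.0182, 0.0339, 0], 0, -1],
    [[0.0249, 0.041, 0], 0, -1],
  ],
)

```text
t: 11.6
tool_pos: [603.4, 254.6, 107.9]
tcp_rot: [180.0, 0.0, 180.0]
wrist_force: [1.7, -4.3, 0.1]
opening: 0.2
```

servo_tool(
  deltas=[
    [[0.0073, 0.0063, 0], 0, -1],
    [[0.0153, 0.0119, 0], 0, -1],
    [[0.0238, 0.0165, 0], 0, -1],
    [[0.0328, 0.0203, 0], 0, -1],
    [[0.0421, 0.0231, 0], 0, -1],
  ],
)

```text
t: 12.02
tool_pos: [565.6, 276.2, 108.4]
tcp_rot: [-180.0, 0.6, 179.9]
wrist_force: [74.7, -12.3, -47.9]
opening: 0.6
```

The force rose to 75 N in x, so the lever is at its stop. I back off right away and lift.

servo_tool(
  deltas=[
    [[-0.008, 0, 0], 0, -1],
    [[-0.03, 0, 0], 0, -1],
    [[-0.03, 0, 0], 0, -1],
  ],
)

```text
t: 12.27
tool_pos: [593.1, 277.6, 107.7]
tcp_rot: [180.0, 0.1, 180.0]
wrist_force: [-0.2, 0.4, -0.2]
opening: 0.3
```

servo_tool(
  deltas=[
    [[0, 0, -0.036], 0, -1],
    [[0, 0, -0.072], 0, -1],
    [[0, 0, -0.108], 0, -1],
    [[0, 0, -0.144], 0, -1],
    [[0, 0, -0.18], 0, -1],
  ],
)

```text
t: 12.68
tool_pos: [590.1, 277.6, 289.1]
tcp_rot: [180.0, -0.1, -180.0]
wrist_force: [0.8, 0.7, -0.5]
opening: 0.3
```

servo_tool(
  deltas=[
    [[-0.01, -0.035, 0], 0, -1],
    [[-0.02, -0.07, 0], 0, -1],
    [[-0.03, -0.1, 0], 0, -1],
    [[-0.03, -0.1, 0], 0, -1],
    [[-0.03, -0.1, 0], 0, -1],
  ],
)

```text
t: 13.1
tool_pos: [621.1, 175.8, 287.5]
tcp_rot: [180.0, -0.0, 179.8]
wrist_force: [-0.6, -0.5, -0.5]
opening: 0.3
```

Run:
```python
from station import robot
from h import *
d=robot.get_image("wrist"); e=robot.get_image("scene")
L=pts(d,"blue",128,(0,0,640,400)); mu=L.mean(0) if len(L) else None
if len(L)>20: v=np.linalg.svd(L-mu,full_matrices=False)[2][0]; print("lever",mu,np.degrees(np.arctan2(v[1],v[0])),len(L))
S=pts(e,"blue",128,(300,100,500,300))
if len(S)>20: mu=S.mean(0); v=np.linalg.svd(S-mu,full_matrices=False)[2][0]; print("lever scene",mu,np.degrees(np.arctan2(v[1],v[0])),len(S))
s=robot.observe(); print(s["tool_pos"],s["wrist_force"],s["t"])
cv2.imwrite("pics/f.png",cv2.resize(np.hstack([d["pixels"],e["pixels"]])[:,:,::-1],(800,250)))
```

```text
lever [544.94011613 277.01038035] 87.2927808043352 2321
lever scene [544.01482604 278.44291277] 87.56322539290126 195
[620.66937125 178.49334481 287.16381201] [-0.06138925  0.96374954  0.54312178] 13.2
```

View pics/f.png

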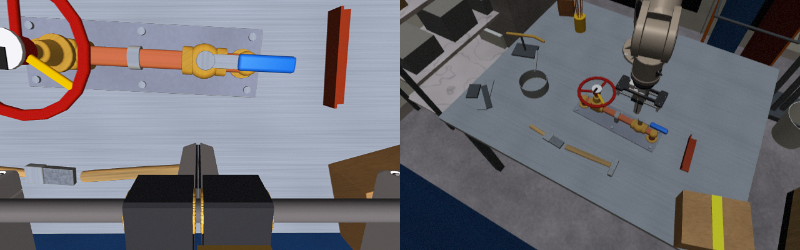

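The lever lies in line with the pipe: sleeve at (267,64), 87.4° in world, about 90.4° relative to the manifold. Nothing is touched and the bystanders are in place. I do a last check of the wheel, then hand in.

Run:
```python
from station import robot
from h import *
e=robot.get_image("scene"); c=np.array([525.5,-51.6])
p=e["pixels"].astype(int); ys,xs=np.nonzero((p[:,:,0]>150)&(p[:,:,1]>110)&(p[:,:,2]<50))
P=np.array([onz(e,x,y,164)[:2] for x,y in zip(xs,ys)])-c; r=np.linalg.norm(P,axis=1); P=P[(r>35)&(r<74)]
print("yellow", np.median(np.degrees(np.arctan2(P[:,1],P[:,0]))),len(P), robot.observe()["wrist_force"])
print(robot.sign_off())
```

```text
yellow 54.563697401031035 32 [-0.14252081  0.46480463 -0.94035776]
the job is handed in; nothing more can be done
None
```

The gate valve is open one full turn and the blue lever valve is fully open. The job was handed in at about 13 s of the 70 s allowed; sign-off reports no verdict.

**Gate valve:** I took up the slack and pushed the yellow spoke round with shut fingers. The first pass stopped about 7° short, so I went back in and added the rest.
- **Pointer after that:** it read -4.4° against -2.9° at the start, so the stem is about 6.26 rad.
- **Yellow spoke just before hand-in:** it read 54.6° where about 54.3° was expected.
- **A disagreement:** the wrist-camera readings of the short first pass differed from one another by a few degrees (5 to 9° short). All were within the 14° tolerance.

**Lever valve:** I swung it to its stop, where the wrist force briefly reached about 90 N, under the 120 N limit. It reads 87.4° in the world frame, about 90° relative to the manifold.

**At hand-in:** the gripper was about 280 mm above the bench with no contact force. The hammer, brush, angle and pan looked undisturbed in the last picture; I did not measure their positions.

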